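Knock out a pressed tile and stop it on the chute

ROBOT

A 6-joint arm with a two-finger parallel gripper is mounted at the origin on the work surface. World frame = base frame: x ahead of the robot, y to its left, z up, the work surface at z = 0. Lengths are in m, angles in degrees, forces in N, time in s.
With the tool pointing down it reaches from about 0.25 to 0.725 m from the base axis. Payload 9.7 kg.
Tool frame: the origin (TCP) lies at the centre of the arm's flange, where the gripper is bolted on; the fingertips stand 173 mm ahead of it and the grasp point (between the pads) lies bot.grip_depth ahead of it (bot.grip_depth is the distance from the TCP to the grasp point, in m); z points along the fingers, y is the direction in which the jaws open and shut (so a half turn about z gives the same grasp; the last joint's range is limited). The gripper opens to 85 mm and grips with 20 to 120 N. Pads are 22 mm wide; open, the fingers measure 114 mm over their backs; the gripper's body (76 mm by 85 mm) begins 54 mm behind the grasp point. The pads swing forward as they close: fully open they stand 13 mm farther back than shut.
Start: joints at [-70.13, 4.979, 10.078, 95.1, 0, 90], TCP at [0.187, -0.517, 0.405] pointing down, gripper open.
Joint ranges: [-179.16, 179.16], [-48.56, 103.87], [-65.8, 70.77], [-126.05, 130.52], [-82.76, 87.17], [-180, 180]. Speed limits (degrees/s): [127.2, 127.2, 147.25, 180, 180, 180].

INTERFACE

Orientations are given as [roll, pitch, yaw] about the fixed x, y, z axes, in that order (R = Rz(yaw) Ry(pitch) Rx(roll)).
In Python, from workcell import status, viewer, bot gives the robot as it stands. The module is installed in compiled form; this text tells all that it offers.
- The arm moves only by the tool move_arm, never from a script. Its argument "commands" is a list of rows, each an object with "claw": the gripper's target within -1 to 1 (fully open at 1, half-way at 0, shut at -1); "travel": the shift along the tool's x, y, z in cm, a list of three; "turn": the turn about the tool's z in degrees. A call has 1 to 5 rows; each row shifts and turns the commanded pose from where the row before left it, along the tool's axes as they then stand; what a row does not reach is not made up. A row lasts 1/12 s, in which the tool goes at most 41.7 mm and 7.16 degrees, less where a joint would pass 70% of its speed; a pose out of reach is approached as far as the arm can. A call is refused whole if a number of a shift passes 4.17 or a number of a turn 7.16, either way. A call with a gripper value outside its range is refused whole. The fingers move at their own pace and stop on an object; "squeeze" is the grip in N (left out, the last holds). Time passes only in rows, so rows that do not move let the fingers close. It gives the time, the measured TCP pose, the force and the opening at its end, in the units of the state.
- status.get_obs(): the state, without advancing time (a new reading comes with each control period).
- viewer.camera(name): name is "scene" or "top" or "wrist"; returns the picture (480x640x3 uint8, blue, green, red); there is no depth.
- viewer.camera_params(name): a dict with "camera_matrix" (3x3 intrinsics, pixels), "xyz" and "rotation" of the camera in the world. Camera axes: x right, y up, looking along -z (the intrinsics and any distortion apply to the point x, -y, -z); pixel columns grow to the right and rows downward; lengths in m; the calibration is good to about 2 mm. The wrist camera is an equidistant fisheye: a pixel r from the principal point sees the ray r / f radians off the axis. A picture is of the moment at which its call begins: read the wrist's pose just before it. camera_params takes no time and is no camera call; for the wrist camera it gives the pose at the moment of the call.
- bot.job_done(): hands the job in, once; it reports no verdict.
The state is a dict: "time": time; "q": joint angles; "qd": joint speeds; "joint_efforts": joint torques, N m; "ee_pos": TCP position; "tcp_rot": TCP orientation; "wrist_force": force on the tool from outside, world axes, zero at the start; "torque": the same for the moment, N m; "opening": finger opening in m.
Only numpy, scipy, OpenCV 4.12 (cv2) and the standard library are available. Lean on these libraries where they do the work, as an engineer would, in place of code of your own. Each camera call takes 0.05 s, during which the arm holds its last target.

TASK

Knock the pressed clay tile out of the tile press: with one finger push the knock-out button beside the chute right down, and have the other finger standing in the chute so that it stops the rising tile before it slides off into the reclaim tub. Only stop the tile, gently - it is unfired and chips easily, so do not lift, pinch or push on it - and leave the other things on the bench where they are. Finish still holding: the button kept down and the tile resting flat against your finger on the sloping bed.

Things in the scene. Friction and masses are not known exactly. Their poses are not given: they have to be found in the camera images.
- bed: Sloping polished top of the cast tile press. Origin: centre of the square die opening (61.5 mm along the slope, 61 mm across), in the plane of the bed's surface, 135 mm above the table. z is the bed's normal; x points straight down the slope (24 degrees below level); y is level, across the slope. The die's floor is a knock-out plate, at rest 12 mm below the surface.
- chute_end (a point): Middle of the lower end of the slippery sheet chute, 143 mm down the slope from the die's centre. The chute starts at the die and lies in the same plane as the bed; it is 66 mm wide between turned-up sides 3 mm thick that stand 8 mm above it, and ends over the tub. Die, chute and button are open from above.
- column_top (a point): Top of the press's steel column (30 mm thick), square to the bed, 152 mm to the +y side of the die. Near its top it carries a 30 mm thick swing beam, 180 mm long, with ram screw and cross handle (up to 0.3 m above the table), parked pointing along the bed's +x or turned up to 0.35 rad from it to +y, clear of die and chute. An obstacle.
- tile: Pressed clay tile to be knocked out, buff, 60 x 60 x 12 mm, about 85 g. It lies in the die, its top flush with the bed. Origin: centre of its underside; axes parallel to the bed's. Once the plate has lifted it clear of the die it slides down the chute by its own weight, along the bed's x (over the whole chute in less than half a second), unless something stands in its way.
- knockout_top (a point): Centre of the flat top of the black mushroom-shaped knock-out button (26 mm in diameter), on an upright post outside the chute: 56 mm (level) downhill from the die's centre and 56 mm to the -y side of the chute's middle. It moves straight down. Fully down, its top is 8 mm, measured vertically, above the chute surface level across from it, so a second fingertip at its height clears the sheet.
- knockout (a joint): Button travel in m: 0 up, 0.010 fully down. A rocker lifts the knock-out plate by 1.45 times this along the bed's z (fully down: 2.5 mm above the bed); the tile comes free at about 0.0083. About 3 N starts it, about 4.5 N brings it to its stop. A spring returns it, and the plate sinks back, when let go: a tile still partly over the die then tips into it.
- tub: White open reclaim tub of broken tiles, 170 x 220 x 50 mm, below the end of the chute. Origin: centre of its underside.
- oil: Bystander: small amber bottle, 48 mm in diameter, 85 mm tall, on the table beside the press, on the button's side. Origin: centre of its underside.
- brush: Bystander: flat dusting brush lying on the table beside the press, on the button's side. Origin near its middle, on the table.
- spare0: Bystander: finished tile, 60 x 60 x 12 mm, on a 14 mm thick plywood bat to the right of the press. Origin: centre of its underside.
- spare1: Bystander: second finished tile on the same bat.
- spare2: Bystander: third finished tile on the same bat.
- rib: Bystander: round wooden throwing rib, 84 mm in diameter, 6 mm thick, flat on the table to the left. Origin: centre of its underside.
- bowl: Bystander: unglazed bowl, 130 mm in diameter, 60 mm tall, to the left. Origin: centre of its underside.
- jar: Bystander: unglazed bellied jar, 108 mm in diameter, 100 mm tall, to the left. Origin: centre of its underside.
- loop_tool: Bystander: wooden-handled loop tool, 180 mm long, lying to the right. Origin on the table, near the middle of the handle.
Not all that is in view belongs to the job. What is shaped like the tile but orange is not meant.

How it is judged:
By the outcome, as a careful person would: the job done as asked, in the order asked, and still so for the second after the job is handed in, while the arm keeps its last pose, push and grip.
It also fails if it takes over 32 s, if anything falls off the work surface, if the arm or the gripper's body presses on something with over 40 N, if the wrist force passes 120 N, or if a joint passes its speed limit or range.

## Working session

There is one attempt and no reset: what is moved stays moved. The work goes in short steps, Python scripts to look and compute and a tool call to move; the robot and the scene stay as the last step left them, time stands still between calls to the robot, and variables do not carry over. Pictures are saved under pics/ and viewed, and the job is handed in when it is done.

Besides the shell and the picture viewer there is one more tool, called as name(argument=value, ...) on one line, values as JSON. move_arm: Moves the arm, as the interface text tells. Its arguments: {"type":"object","properties":{"commands":{"type":"array"},"squeeze":{"type":"number"}},"required":["commands"]}

```bash
mkdir -p pics; python3 - <<'E'
from workcell import status, viewer, bot
import cv2, numpy as np
print(status.get_obs(), bot.grip_depth)
for n in ["scene","top"]:
    cv2.imwrite(f"pics/{n}0.png", viewer.camera(n))
for n in ["scene","top","wrist"]: print(n, viewer.camera_params(n))
E
```

```text
{'time': 0.0, 'q': array([-7.01310187e+01,  5.00834764e+00,  1.00320848e+01,  9.50994917e+01,
        1.00631423e-03,  9.00009288e+01]), 'qd': array([-0.07174071,  0.01656035, -0.06713383,  0.04472152,  0.01015094,
        0.04773637]), 'joint_efforts': array([ 1.81929099e-04, -5.20395434e+01,  4.64794815e+01,  1.67322101e-02,
        6.98349163e-05,  6.94657430e-06]), 'ee_pos': array([ 0.18692467, -0.51724269,  0.40398811]), 'tcp_rot': array([-1.79924245e+02, -1.00508537e-03,  1.98680512e+01]), 'wrist_force': array([-0.11471337, -0.99254061,  0.32057542]), 'torque': array([-0.00808368, -0.03571606, -0.00218695]), 'opening': 0.08550732216820153} 0.1547
scene {'camera_matrix': array([[487.373454  ,   0.        , 316.69666401],
       [  0.        , 487.373454  , 236.08889415],
       [  0.        ,   0.        ,   1.        ]]), 'xyz': array([1.13965217, 0.64246715, 0.96981731]), 'rotation': array([ 50.78476335,  -0.29970398, 136.67892703])}
top {'camera_matrix': array([[561.35940927,   0.        , 314.70551276],
       [  0.        , 561.35940927, 238.6494162 ],
       [  0.        ,   0.        ,   1.        ]]), 'xyz': array([ 0.43498451, -0.03502654,  1.54488748]), 'rotation': array([  3.71031549,  -0.19024431, -90.82391901])}
wrist {'camera_matrix': array([[371.64829954,   0.        , 316.48743097],
       [  0.        , 371.64829954, 242.21259127],
       [  0.        ,   0.        ,   1.        ]]), 'xyz': array([ 0.2634264 , -0.48977026,  0.37231767]), 'rotation': array([-18.25566426,   0.08366377, -70.11421291])}
```

View pics/scene0.png

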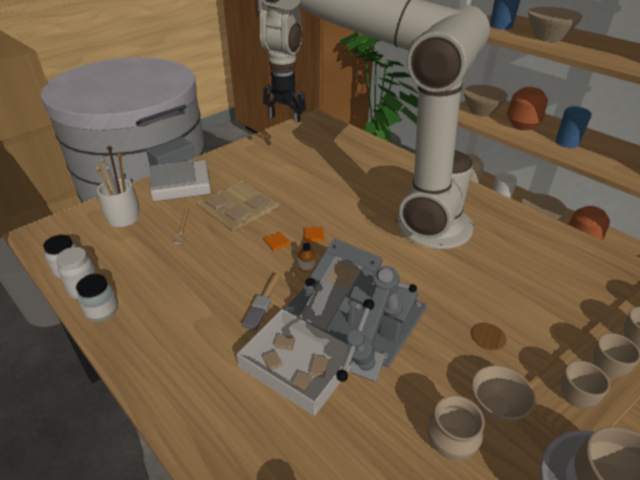

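View pics/top0.png

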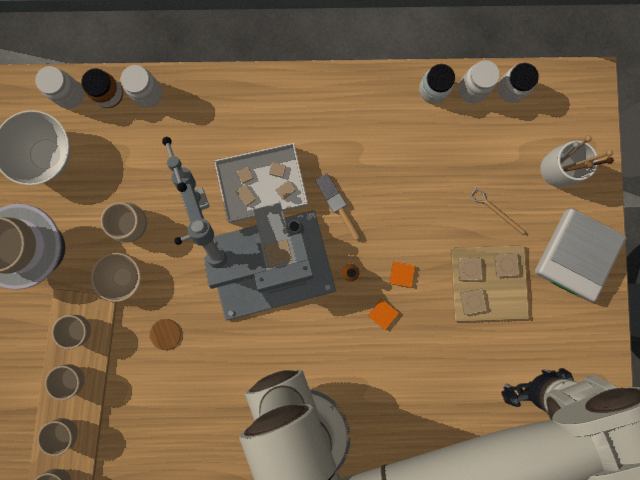

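```bash
python3 - <<'E'
import cv2
t=cv2.imread("pics/top0.png"); s=cv2.imread("pics/scene0.png")
cv2.imwrite("pics/topc.png",cv2.resize(t[130:330,150:370],None,fx=3,fy=3,interpolation=cv2.INTER_CUBIC)[:600])
cv2.imwrite("pics/scc.png",cv2.resize(s[230:410,230:430],None,fx=3.3,fy=3.3,interpolation=cv2.INTER_CUBIC))
E
```

```text
(no output)
```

View pics/topc.png

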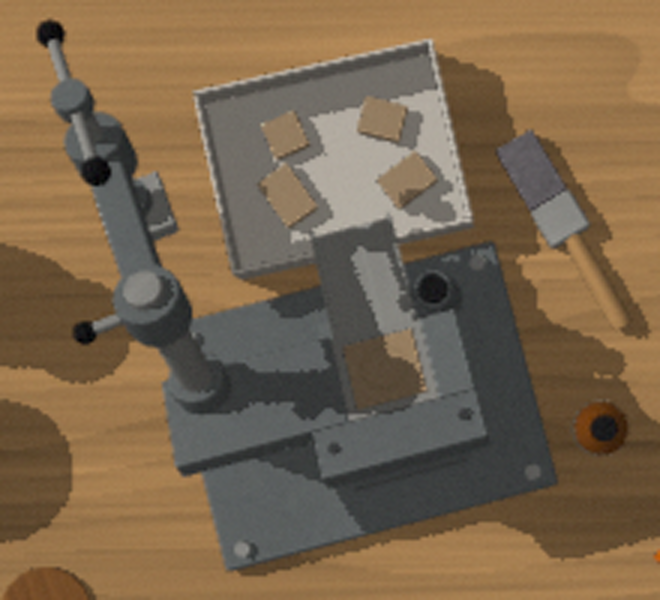

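View pics/scc.png

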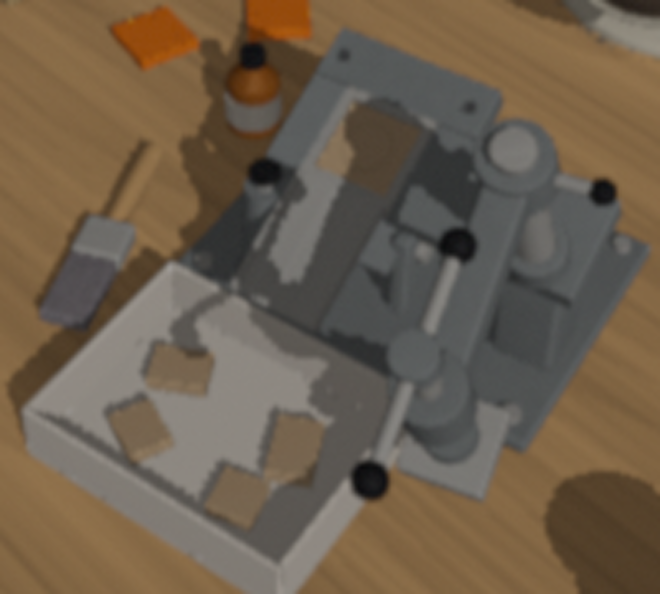

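```bash
cat > h.py <<'E'
import numpy as np, cv2
from scipy.spatial.transform import Rotation as R
from workcell import viewer
A=np.radians(24)
def proj(P,cp):
    P=np.atleast_2d(P); K=cp["camera_matrix"]
    c=R.from_euler('xyz',cp["rotation"],degrees=True).as_matrix().T@(P-cp["xyz"]).T
    x,y,z=c[0],-c[1],-c[2]
    if cp.get("fish"):
        r=np.hypot(x,y); th=np.arctan2(r,z); s=th/np.maximum(r,1e-9); u,v=x*s,y*s
    else: u,v=x/z,y/z
    return np.c_[K[0,0]*u+K[0,2],K[1,1]*v+K[1,2]]
def cam(n):
    cp=viewer.camera_params(n); cp["fish"]=(n=="wrist"); return cp
def bed(p,Q):  # p=(x,y,yawdeg[,z]); Q in bed frame
    Q=np.atleast_2d(Q)
    M=R.from_euler('z',p[2],degrees=True).as_matrix()@R.from_euler('y',24,degrees=True).as_matrix()
    return Q@M.T+np.array([p[0],p[1],0.135 if len(p)<4 else p[3]])
def lev(p,Q): # level frame: x level downhill, y, z world
    Q=np.atleast_2d(np.array(Q,float)); M=R.from_euler('z',p[2],degrees=True).as_matrix()
    return Q@M.T+np.array([p[0],p[1],0])
BT=[.056,-.056,.135-.056*np.tan(A)+.018]
def draw(img,p,cp):
    def pl(P,c,cl=True):
        cv2.polylines(img,[np.round(proj(P,cp)*8).astype(np.int32)],cl,c,1,cv2.LINE_AA,3)
    pl(bed(p,[[-.03,-.03,0],[.03,-.03,0],[.03,.03,0],[-.03,.03,0]]),(0,0,255))
    pl(bed(p,[[.031,-.033,0],[.143,-.033,0],[.143,.033,0],[.031,.033,0]]),(255,0,0))
    a=np.linspace(0,2*np.pi,40)
    pl(lev(p,np.c_[BT[0]+.013*np.cos(a),BT[1]+.013*np.sin(a),0*a+BT[2]]),(0,255,0))
E
python3 - <<'E'
from h import *
from scipy.optimize import least_squares
t=lambda L:np.array(L)/3+[150,130]-1/3
s=lambda L:np.array(L)/3.3+[230,230]-.35
Qb=[[.03,.03,0],[.03,-.03,0],[-.03,.03,0],[.143,.033,0],[.143,-.033,0]]
mt=t([(345,347),(414,331),(352,412),(313,237),(392,220)]); bt=t([(433,290)])
ms=s([(385,195),(318,158),(425,130),(320,330),(240,290)]); bs=s([(265,172)])
ct,cs=cam("top"),cam("scene")
def f(p,full=0):
    r=[proj(bed(p,Qb),ct)-mt,proj(lev(p,BT),ct)-bt,proj(bed(p,Qb),cs)-ms,proj(lev(p,BT),cs)-bs]
    r=np.vstack(r); return r if full else r.ravel()
o=least_squares(f,[.42,.08,12],loss='soft_l1',x_scale=[.01,.01,1]);print(o.x);print(f(o.x,1).round(1))
p=o.x
for n,c,sl in(("top",ct,(slice(130,330),slice(150,370))),("scene",cs,(slice(230,410),slice(230,430)))):
    i=cv2.imread(f"pics/{n}0.png")[sl]; i=cv2.resize(i,None,fx=3,fy=3,interpolation=cv2.INTER_CUBIC)
    c=dict(c);K=c["camera_matrix"].copy();K[0,2]-=sl[1].start;K[1,2]-=sl[0].start;K[:2]*=3;c["camera_matrix"]=K
    draw(i,p,c);cv2.imwrite(f"pics/fit_{n}.png",i)
E
```

```text
[ 0.49076635  0.05201223 13.77938094]
[[-0.6  0.7]
 [-0.7  0.1]
 [ 1.6 -0.2]
 [ 0.8  0.6]
 [-1.2 -0. ]
 [-0.   0.1]
 [ 0.4  0.2]
 [-0.3  1.9]
 [-0.1 -0.4]
 [-1.8  0. ]
 [-0.8  0.4]
 [ 0.7 -1.1]]
```

```bash
python3 -c "
import cv2,numpy as np
a=cv2.imread('pics/fit_top.png')[150:,120:520];b=cv2.imread('pics/fit_scene.png')[:450,:400]
cv2.imwrite('pics/fit.png',np.hstack([a[:450],b]))"
```

```text
(no output)
```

View pics/fit.png

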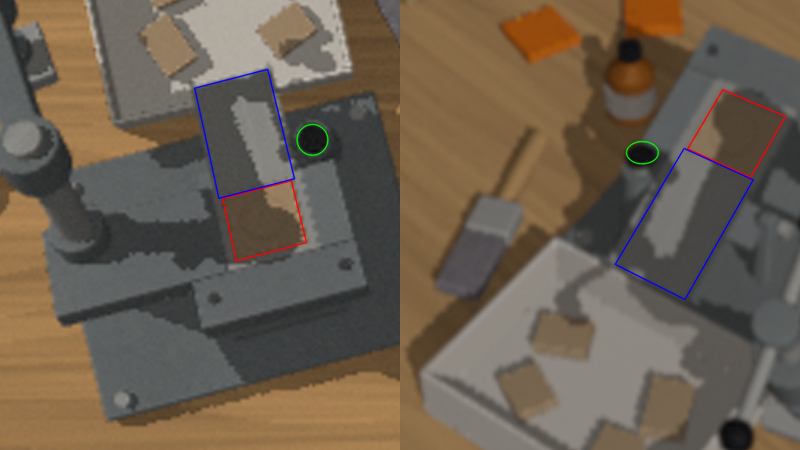

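move_arm(commands=[{"claw": 0,"travel": [1.5,-1.1,0],"turn": 2},{"claw": 0,"travel": [2.9,-2.2,0],"turn": 4},{"claw": 0,"travel": [2.9,-2.2,0],"turn": 0},{"claw": 0,"travel": [2.9,-2.2,0],"turn": 0},{"claw": 0,"travel": [2.9,-2.2,0],"turn": 0}])

```text
time: 0.52
ee_pos: [0.2873, -0.3857, 0.4043]
tcp_rot: [-180.0, 0.0, 13.8]
wrist_force: [0.8, -0.4, 0.8]
opening: 0.0427
```

move_arm(commands=[{"claw": 0,"travel": [2.8,-2.7,0],"turn": 0},{"claw": 0,"travel": [2.8,-2.7,0],"turn": 0},{"claw": 0,"travel": [2.8,-2.7,0],"turn": 0},{"claw": 0,"travel": [2.8,-2.7,0],"turn": 0},{"claw": 0,"travel": [2.8,-2.7,0],"turn": 0}])

```text
time: 0.93
ee_pos: [0.3908, -0.2206, 0.4045]
tcp_rot: [-180.0, 0.0, 13.9]
wrist_force: [0.0, -0.7, 0.1]
opening: 0.0427
```

move_arm(commands=[{"claw": 0,"travel": [2.8,-2.7,0],"turn": 0},{"claw": 0,"travel": [2.8,-2.7,0],"turn": 0},{"claw": 0,"travel": [2.8,-2.7,0],"turn": 0},{"claw": 0,"travel": [2.8,-2.7,0],"turn": 0},{"claw": 0,"travel": [2.8,-2.7,0],"turn": 0}])

```text
time: 1.35
ee_pos: [0.4945, -0.0558, 0.4045]
tcp_rot: [180.0, 0.0, 13.9]
wrist_force: [0.3, -1.2, -0.8]
opening: 0.0423
```

move_arm(commands=[{"claw": 0,"travel": [0,0,0],"turn": 0},{"claw": 0,"travel": [0,0,0],"turn": 0},{"claw": 0,"travel": [0,0,0],"turn": 0}])

```text
time: 1.6
ee_pos: [0.4938, -0.0578, 0.4043]
tcp_rot: [-180.0, 0.1, 13.9]
wrist_force: [-0.0, -0.2, 0.1]
opening: 0.0426
```

```bash
python3 - <<'E'
from h import *
cp=cam("wrist"); i=viewer.camera("wrist"); cv2.imwrite("pics/w1.png",i)
np.savez("pics/w1.npz",**cp); print(cp)
j=i.copy(); draw(j,(.4908,.0520,13.8),cp); cv2.imwrite("pics/w1d.png",j)
E
```

```text
{'camera_matrix': array([[371.64829954,   0.        , 316.48743097],
       [  0.        , 371.64829954, 242.21259127],
       [  0.        ,   0.        ,   1.        ]]), 'xyz': array([ 0.57270308, -0.0383272 ,  0.37251486]), 'rotation': array([-1.83153652e+01,  1.97015257e-02, -7.60673340e+01]), 'fish': True}
```

View pics/w1d.png

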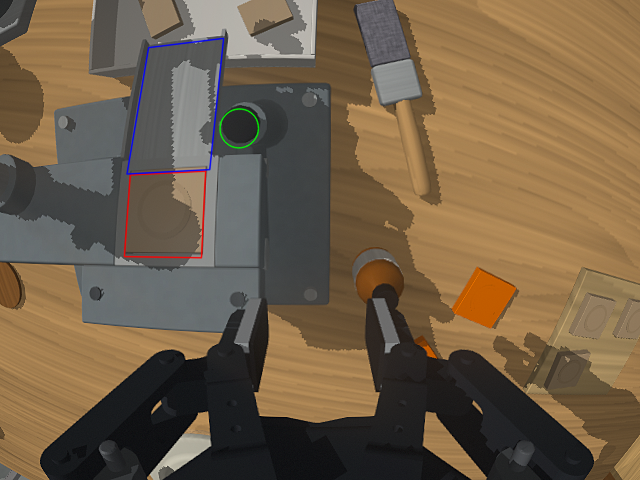

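```bash
python3 - <<'E'
import cv2
i=cv2.imread("pics/w1.png")
cv2.imwrite("pics/w1c.png",cv2.resize(i[20:270,90:290],None,fx=2.4*1,fy=2.4,interpolation=cv2.INTER_CUBIC))
cv2.imwrite("pics/w1f.png",cv2.resize(i[280:450,180:450],None,fx=2.9,fy=2.9,interpolation=cv2.INTER_CUBIC))
E
```

```text
(no output)
```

View pics/w1c.png

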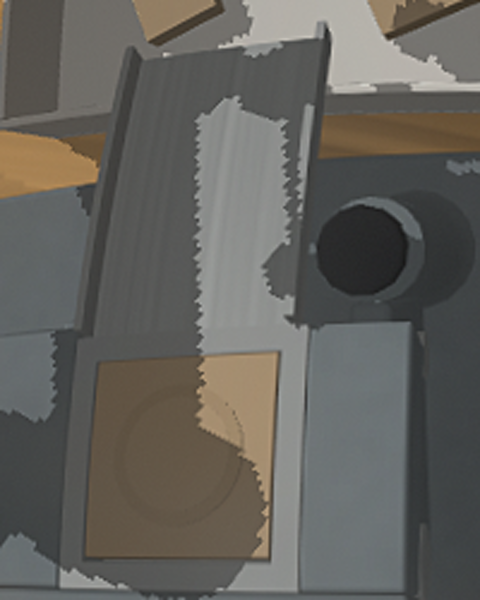

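View pics/w1f.png

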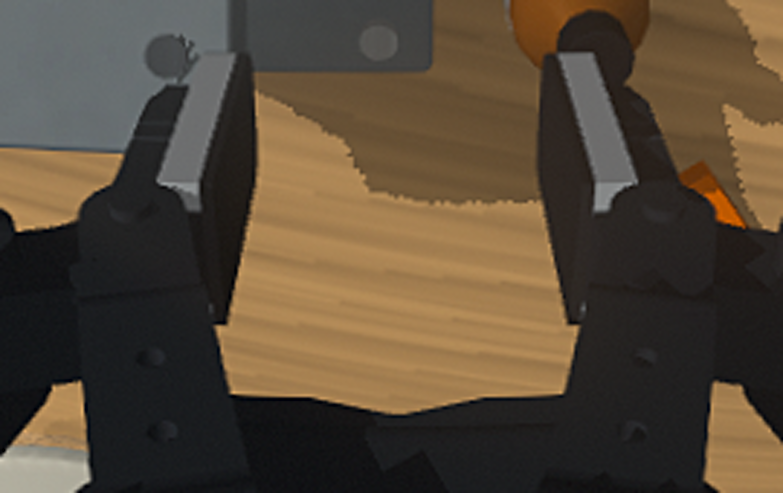

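```bash
python3 - <<'E'
from h import *
from scipy.optimize import least_squares
cp=dict(np.load("pics/w1.npz")); cp["fish"]=True
w=lambda L:np.array(L)/2.4+[90,20]-.3
Q=[[.03,.03,0],[.03,-.03,0],[-.03,-.03,0],[-.03,.03,0],[.143,.033,0],[.143,-.033,0]]
m=w([(97,362),(280,352),(270,557),(84,557),(138,53),(317,42)]); b=w([(362,250)])
def f(p,k=0,nb=0):
    r=np.vstack([proj(bed(p,Q),cp)-m,proj(lev(p,BT),cp)-b]); return r if k else (r[:6] if nb else r).ravel()
for kw in ({},{'nb':1}):
  for p0 in ([.49,.05,13.8],[.49,.05,13.8,.135]):
    o=least_squares(lambda p:f(p,0,**kw),p0,x_scale=[.01,.01,1,.01][:len(p0)]);print(o.x.round(4));print(f(o.x,1).round(1).tolist())
# button centre from ray at its height
o=least_squares(lambda q:(proj([q[0],q[1],BT[2]],cp)-b).ravel(),[.5,0]);print("button",o.x, "pred",lev((.4908,.052,13.8),BT))
# fingertip geometry: front-edge plane etc: project candidate tip pts
from workcell import status
s=status.get_obs();T=s["ee_pos"];Rt=R.from_euler('xyz',s["tcp_rot"],degrees=True).as_matrix();print(T,s["tcp_rot"])
for d in (.160,.165,.17,.173):
  for y in (-.0213,-.0278,.0213,.0278):
    print(d,y,(proj(T+Rt@np.array([.011,y,d]),cp)[0]-[180,280])*2.9//1)
E
```

```text
[ 0.4939  0.0518 14.1576]
[[0.2, 0.2], [-0.5, -0.2], [-0.2, 1.1], [-0.2, 0.8], [1.1, 2.3], [1.5, -3.1], [-1.3, -0.9]]
[ 0.4938  0.052  14.1356  0.1343]
[[0.3, 0.2], [-0.5, -0.2], [-0.2, 0.8], [-0.1, 0.5], [1.2, 2.5], [1.5, -2.8], [-1.6, -0.8]]
[ 0.494   0.052  14.3037]
[[-0.1, 0.2], [-0.8, -0.5], [-0.3, 0.8], [-0.3, 0.7], [0.6, 2.3], [1.0, -3.3], [-1.6, -1.3]]
[ 0.4937  0.0526 14.2449  0.1334]
[[0.2, 0.1], [-1.0, -0.5], [-0.5, 0.3], [-0.0, 0.1], [0.9, 2.9], [0.9, -2.5], [-2.5, -0.9]]
button [0.56145313 0.01025649] pred [[0.55854139 0.01097435 0.12806719]]
[ 0.49357479 -0.05835773  0.4045357 ] [1.79998264e+02 3.58005890e-02 1.38431804e+01]
0.16 -0.0213 [242.  88.]
0.16 -0.0278 [195.  87.]
0.16 0.0213 [555.  88.]
0.16 0.0278 [602.  87.]
0.165 -0.0213 [246.  71.]
0.165 -0.0278 [201.  70.]
0.165 0.0213 [551.  71.]
0.165 0.0278 [596.  70.]
0.17 -0.0213 [251.  55.]
0.17 -0.0278 [206.  54.]
0.17 0.0213 [546.  55.]
0.17 0.0278 [590.  54.]
0.173 -0.0213 [253.  45.]
0.173 -0.0278 [210.  45.]
0.173 0.0213 [544.  46.]
0.173 0.0278 [587.  45.]
```

move_arm(commands=[{"claw": 0.08,"travel": [2.8,-2.6,0],"turn": -0.2},{"claw": 0.08,"travel": [2.8,-2.6,0],"turn": 0},{"claw": 0.08,"travel": [2.7,-2.6,0],"turn": 0},{"claw": 0.08,"travel": [0,0,3.0],"turn": 0},{"claw": 0.08,"travel": [0,0,3.0],"turn": 0}])

```text
time: 2.07
ee_pos: [0.5565, 0.038, 0.3453]
tcp_rot: [180.0, -0.2, 14.1]
wrist_force: [-1.6, -0.3, -0.8]
opening: 0.0461
```

move_arm(commands=[{"claw": 0.08,"travel": [0,0,2.0],"turn": 0},{"claw": 0.08,"travel": [0,0,0],"turn": 0},{"claw": 0.08,"travel": [0,0,0],"turn": 0},{"claw": 0.08,"travel": [0,0,0],"turn": 0}])

```text
time: 2.4
ee_pos: [0.5556, 0.037, 0.3265]
tcp_rot: [180.0, -0.1, 14.0]
wrist_force: [-0.4, 0.7, 0.9]
opening: 0.0462
```

```bash
python3 - <<'E'
from h import *
from workcell import status
s=status.get_obs();print(s["ee_pos"],s["tcp_rot"],s["wrist_force"],s["opening"])
cp=cam("wrist"); i=viewer.camera("wrist"); cv2.imwrite("pics/w2.png",i)
np.savez("pics/w2.npz",**cp)
j=i.copy(); draw(j,(.4935,.0518,14.0),cp); cv2.imwrite("pics/w2d.png",j)
E
```

```text
[0.55557208 0.03698772 0.326506  ] [ 1.79978583e+02 -1.06875407e-01  1.39827014e+01] [-0.38913875  0.68765427  0.91165761] 0.04620064821346838
```

View pics/w2d.png

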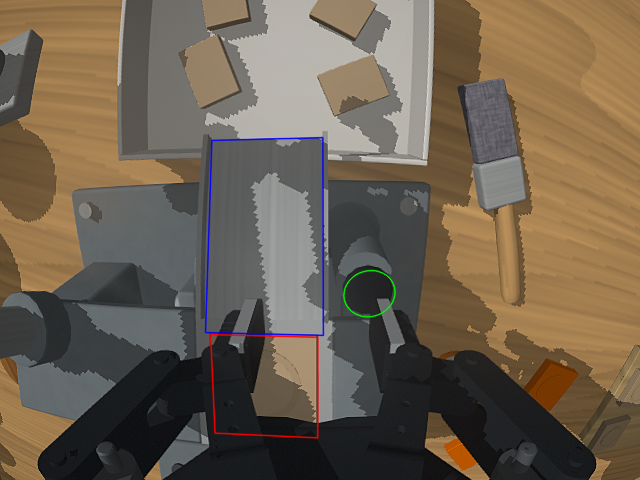

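move_arm(commands=[{"claw": 0.08,"travel": [0,0,1.2],"turn": 0},{"claw": 0.08,"travel": [0,0,1.0],"turn": 0},{"claw": 0.08,"travel": [0,0,0],"turn": 0},{"claw": 0.08,"travel": [0,0,0],"turn": 0}])

```text
time: 2.78
ee_pos: [0.5553, 0.0379, 0.3018]
tcp_rot: [-180.0, 0.1, 14.1]
wrist_force: [0.7, 0.3, 1.7]
opening: 0.046
```

```bash
python3 - <<'E'
from h import *
from workcell import status
s=status.get_obs();print(s["ee_pos"],s["tcp_rot"],s["wrist_force"],s["opening"])
cp=cam("wrist"); i=viewer.camera("wrist"); cv2.imwrite("pics/w3.png",i)
t=viewer.camera("scene")
a=cv2.resize(i[200:440,170:470],(400,320)); b=cv2.resize(t[210:340,240:402],(400,320),interpolation=cv2.INTER_CUBIC)
cv2.imwrite("pics/w3d.png",np.hstack([a,b]))
E
```

```text
[0.55531624 0.03792838 0.30181966] [-1.79984994e+02  8.56212130e-02  1.40683520e+01] [0.65584624 0.2637686  1.71651468] 0.04596771525370907
```

View pics/w3d.png

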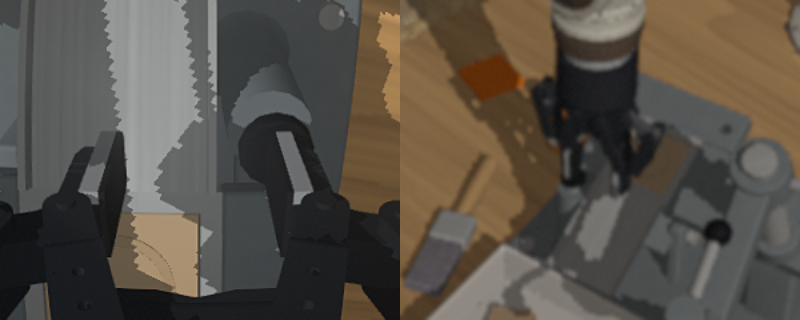

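move_arm(commands=[{"claw": 0.08,"travel": [0,0,0.2],"turn": 0},{"claw": 0.08,"travel": [0,0,0],"turn": 0},{"claw": 0.08,"travel": [0,0,0],"turn": 0}])

```text
time: 3.13
ee_pos: [0.5556, 0.038, 0.3008]
tcp_rot: [180.0, -0.0, 14.1]
wrist_force: [-0.7, -1.2, -0.0]
opening: 0.0461
```

move_arm(commands=[{"claw": 0.08,"travel": [0,0,0.2],"turn": 0},{"claw": 0.08,"travel": [0,0,0],"turn": 0},{"claw": 0.08,"travel": [0,0,0],"turn": 0}])

```text
time: 3.38
ee_pos: [0.5557, 0.038, 0.299]
tcp_rot: [180.0, -0.0, 14.1]
wrist_force: [-0.2, 0.9, 2.6]
opening: 0.0459
```

move_arm(commands=[{"claw": 0.08,"travel": [0,0,0.2],"turn": 0},{"claw": 0.08,"travel": [0,0,0],"turn": 0},{"claw": 0.08,"travel": [0,0,0],"turn": 0}])

```text
time: 3.63
ee_pos: [0.5557, 0.038, 0.2968]
tcp_rot: [180.0, -0.0, 14.1]
wrist_force: [0.8, 0.3, 3.2]
opening: 0.0466
```

move_arm(commands=[{"claw": 0.08,"travel": [0,0,0.2],"turn": 0},{"claw": 0.08,"travel": [0,0,0.2],"turn": 0},{"claw": 0.08,"travel": [0,0,0],"turn": 0},{"claw": 0.08,"travel": [0,0,0],"turn": 0}])

```text
time: 3.97
ee_pos: [0.5556, 0.038, 0.2926]
tcp_rot: [180.0, -0.0, 14.1]
wrist_force: [2.1, 0.7, 4.3]
opening: 0.0463
```

```bash
python3 - <<'E'
from h import *
from workcell import status
for _ in range(3):
    i=viewer.camera("wrist"); s=status.get_obs();print(s["ee_pos"],s["wrist_force"],s["torque"])
cv2.imwrite("pics/w4.png",cv2.resize(i[200:440,170:470],(600,480)))
E
```

```text
[0.5556492  0.03797082 0.29271309] [ 2.39019017 -0.40339165  3.02722657] [-0.00896231 -0.38160342  0.04268077]
[0.55564387 0.03798084 0.29279044] [2.40514003 0.97544817 2.64147759] [ 0.03770675 -0.39236781  0.02646412]
[0.55562582 0.03797764 0.29277793] [2.08338684 0.25922362 3.44223784] [ 0.02526521 -0.40979125  0.02824901]
```

View pics/w4.png

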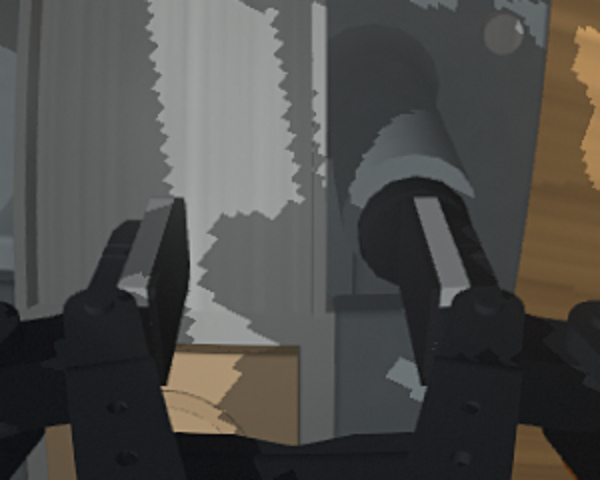

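move_arm(commands=[{"claw": 0.08,"travel": [0.1,0,0],"turn": 0},{"claw": 0.08,"travel": [0,0,0],"turn": 0},{"claw": 0.08,"travel": [0,0,0],"turn": 0}])

```text
time: 4.37
ee_pos: [0.5563, 0.0381, 0.2925]
tcp_rot: [-180.0, 0.1, 14.1]
wrist_force: [-3.0, -0.9, 3.9]
opening: 0.046
```

```bash
python3 - <<'E'
from h import *
from workcell import status
for _ in range(4):
    i=viewer.camera("scene"); s=status.get_obs();print(s["ee_pos"],s["wrist_force"],s["torque"])
cv2.imwrite("pics/s5.png",cv2.resize(i[210:340,240:402],(800,600)[:2],interpolation=cv2.INTER_CUBIC))
E
```

```text
[0.55629645 0.0381338  0.29249758] [-3.15049947 -0.56938569  3.81194342] [-0.21335403  0.48743887 -0.08534203]
[0.55632089 0.03813471 0.29248665] [-2.53912175 -0.80209179  3.76013823] [-0.24254848  0.44146989 -0.02380911]
[0.5563545  0.03816606 0.29251813] [-1.81391589 -1.38094842  2.80943208] [-0.24195374  0.40109528 -0.05631137]
[0.55639471 0.03816534 0.29254965] [-1.72347586 -1.123131    3.01993429] [-0.22375286  0.46152797 -0.0515001 ]
```

View pics/s5.png

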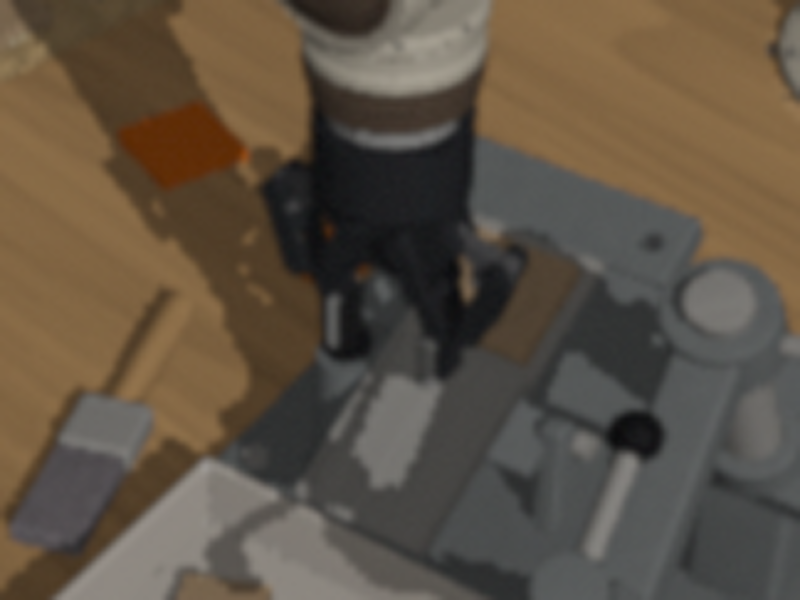

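move_arm(commands=[{"claw": 0.08,"travel": [0,0,0.2],"turn": 0},{"claw": 0.08,"travel": [0,0,0.2],"turn": 0},{"claw": 0.08,"travel": [0,0,0],"turn": 0},{"claw": 0.08,"travel": [0,0,0],"turn": 0}])

```text
time: 4.9
ee_pos: [0.5565, 0.0382, 0.289]
tcp_rot: [180.0, -0.0, 14.1]
wrist_force: [-3.9, -0.3, 8.0]
opening: 0.0462
```

move_arm(commands=[{"claw": 0.08,"travel": [0,0,0.1],"turn": 0},{"claw": 0.08,"travel": [0,0,0],"turn": 0},{"claw": 0.08,"travel": [0,0,0],"turn": 0}])

```text
time: 5.15
ee_pos: [0.5564, 0.0382, 0.2889]
tcp_rot: [180.0, -0.1, 14.1]
wrist_force: [-5.1, -1.0, 13.0]
opening: 0.0461
```

```bash
python3 - <<'E'
from h import *
from workcell import status
for _ in range(3):
    i=viewer.camera("wrist"); s=status.get_obs();print(s["ee_pos"],s["wrist_force"],s["torque"])
t=viewer.camera("scene")
cv2.imwrite("pics/s6.png",np.hstack([cv2.resize(i[200:440,170:470],(400,400)),cv2.resize(t[240:320,280:360],(400,400),interpolation=cv2.INTER_CUBIC)]))
E
```

```text
[0.55641415 0.03818189 0.28885397] [-5.34937182  0.22349481 13.41595023] [-0.42528709  1.07829327 -0.20344655]
[0.55641187 0.03817489 0.28885279] [-6.24034504 -1.21166218 12.39578995] [-0.39965086  1.1158774  -0.14092982]
[0.55638895 0.03818279 0.28884122] [-5.77666248  0.30180984 12.8401959 ] [-0.39598473  1.13882859 -0.1665656 ]
```

View pics/s6.png

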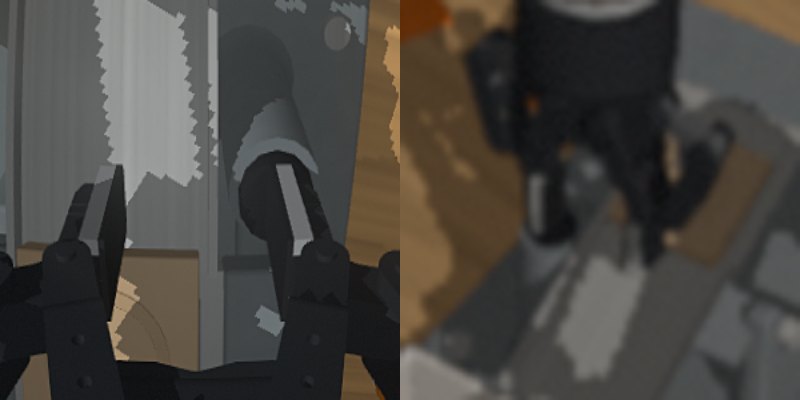

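```bash
python3 - <<'E'
from h import *
cp=cam("wrist"); i=viewer.camera("wrist"); cv2.imwrite("pics/w7.png",i)
p=(.4935,.0518,14.0)
from workcell import status
s=status.get_obs(); v=s["ee_pos"][:2]-p[:2]; a=np.radians(14); print("tcp level",v[0]*np.cos(a)+v[1]*np.sin(a),-v[0]*np.sin(a)+v[1]*np.cos(a))
for d in (0,.01,.014,.018):
    print(d,proj(bed(p,[[.03+d,-.03,.0145],[.03+d,.0,.0145],[.03+d,.03,.0145],[-.03+d,-.03,.0145]]),cp).round(0).tolist())
cv2.imwrite("pics/w7c.png",cv2.resize(i[280:440,160:360],(800,600)[:2],interpolation=cv2.INTER_CUBIC))
E
```

```text
tcp level 0.057732823478493275 -0.028427159803766283
0 [[320.0, 391.0], [249.0, 389.0], [183.0, 385.0], [319.0, 506.0]]
0.01 [[320.0, 368.0], [249.0, 367.0], [182.0, 363.0], [319.0, 490.0]]
0.014 [[320.0, 359.0], [249.0, 358.0], [182.0, 354.0], [319.0, 483.0]]
0.018 [[320.0, 350.0], [248.0, 349.0], [181.0, 345.0], [319.0, 476.0]]
```

View pics/w7c.png

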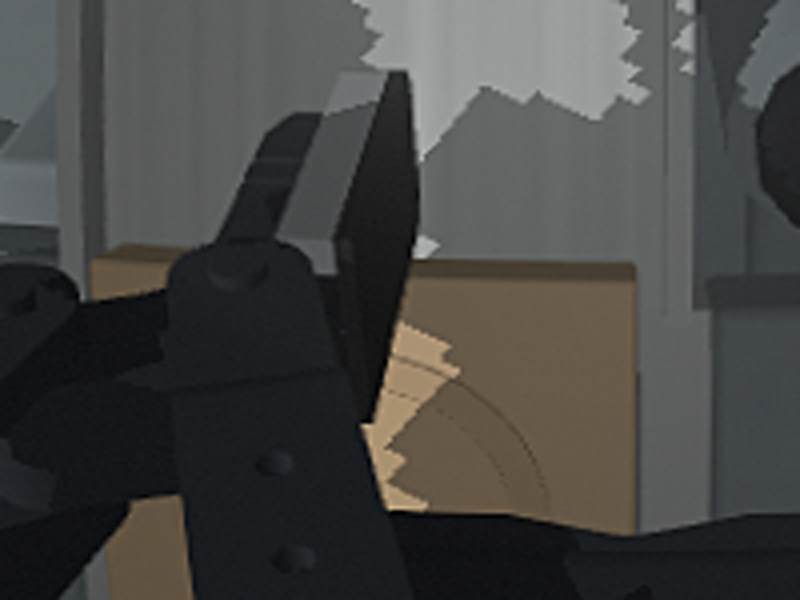

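move_arm(commands=[{"claw": 0.08,"travel": [0,0,0],"turn": 0},{"claw": 0.08,"travel": [0,0,0],"turn": 0},{"claw": 0.08,"travel": [0,0,0],"turn": 0},{"claw": 0.08,"travel": [0,0,0],"turn": 0},{"claw": 0.08,"travel": [0,0,0],"turn": 0}])

```text
time: 5.82
ee_pos: [0.5564, 0.0382, 0.2889]
tcp_rot: [180.0, -0.1, 14.1]
wrist_force: [-5.4, -0.9, 12.8]
opening: 0.0459
```

```bash
python3 - <<'E'
from h import *
from workcell import status,bot
a=cv2.imread("pics/w7.png"); b=viewer.camera("wrist"); t=viewer.camera("top"); cv2.imwrite("pics/top8.png",t)
d=cv2.absdiff(a,b)[280:440,160:360]; print("diff",d.mean(),d.max(),status.get_obs()["wrist_force"],status.get_obs()["time"])
bot.job_done()
E
```

```text
diff 0.9075625 13 [-5.23027278 -0.66566418 12.53305476] 5.9167
the job is handed in; nothing more can be done
```

I knocked the tile out and handed the job in at 5.9 s, with one finger holding the button down and the other finger stopping the tile in the chute. The hand-in reports no verdict.

- **Set-up:** I found the press in the top and scene images and refined its position with the wrist camera. One finger went over the button and the other over the middle of the chute before I pressed.
- **Button:** It reached its stop after about 9–10 mm of travel. The push is holding at about 13 N, and the measured moment puts that load on the button finger.
- **Tile:** It slid about 16 mm and stopped square against the finger. That matches the 15.8 mm predicted from the finger's position. It is still partly over the die, lying on the raised knock-out plate rather than on the chute sheet, so it depends on the button staying down.
- **Stillness:** Wrist pictures about 0.5 s apart showed nothing moving in the tile and finger area.
- **Sideways force:** The button finger carries about 5–6 N sideways. Earlier in the press I shifted the arm 1 mm and this force changed sign, so it is friction on the button cap. I did not correct it at the end, because moving could have pushed the tile.
- **Not checked:** I saved a last top picture but did not look at it. That the other things on the bench are undisturbed rests on the clear path and the earlier views.

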